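# Line up the cavity filters by height on the rack strip

## Robot

A 6-joint arm with a two-finger parallel gripper is mounted at the origin on the work surface. World frame = base frame: x ahead of the robot, y to its left, z up, the work surface at z = 0. Lengths are in m, angles in rad, forces in N, time in s.
With the tool pointing down it reaches from about 0.25 to 0.725 m from the base axis. Payload 4 kg.
Tool frame: the origin (TCP) lies at the very end of the fingers, on their centre line; the grasp point (between the pads) lies env.hold_point_z behind it (env.hold_point_z is the distance from the TCP to the grasp point, in m); z points along the fingers, x is the direction in which the jaws open and shut, and the axes are right-handed (so a half turn about z gives the same grasp; the last joint's range is limited). The gripper opens to 85 mm and grips with 20 to 120 N. Pads are 22 mm wide; open, the fingers measure 114 mm over their backs; the gripper's body (76 mm by 85 mm) begins 54 mm behind the grasp point. The pads swing forward as they close: fully open they stand 13 mm farther back than shut.
Start: joints at [1.337, 0.241, 0.005, 1.335, 0, 1.571], TCP at [0.116, 0.486, 0.231] pointing down, gripper open.
Joint ranges: [-2.72, 2.72], [-1.05, 1.87], [-1.09, 1.28], [-1.99, 2.15], [-1.42, 1.44], [-3.14, 3.14]. Speed limits (rad/s): [2.79, 2.79, 3.14, 3.14, 3.14, 3.14].

## Interface

Orientations are given as a unit quaternion [w, x, y, z].
In Python, from workcell import status, cams, ticket, env gives the robot as it stands. The module is installed in compiled form; this text tells all that it offers.
- The arm moves only by the shell command python3 -m pendant 'ROWS' [FORCE]. ROWS is JSON, a list of rows, each a list of 3 entries, a list of its own where there are three numbers: the turn, a rotation vector about the tool's x, y, z in degrees, then the shift along the tool's x, y, z in m, then the closure, from -1 (fully open) to 1 (shut). In form: [[[wx, wy, wz], [dx, dy, dz], gripper], ...]. A call has 1 to 12 rows; each row shifts and turns the commanded pose from where the row before left it, along the tool's axes as they then stand; what a row does not reach is not made up. A row lasts 1/8 s, in which the tool goes at most 62.5 mm and 10.7 degrees, less where a joint would pass 70% of its speed; a pose out of reach is approached as far as the arm can. A call is refused whole if a number of a shift passes 0.0625 or a number of a turn 10.7, either way. A call with a gripper value outside its range is refused whole. The fingers move at their own pace and stop on an object; FORCE is the grip in N (left out, the last holds). Time passes only in rows, so rows that do not move let the fingers close. It gives the time, the measured TCP pose, the force and the opening at its end, in the units of the state.
- status.get_state(): the state, without advancing time (a new reading comes with each control period).
- cams.snapshot(name): name is "side" or "top"; returns the picture (420x560x3 uint8, red, green, blue); there is no depth.
- cams.calibration(name): a dict with "K" (3x3 intrinsics, pixels), "R" (3x3) and "t" (3): a world point X has camera coordinates R X + t. Camera axes: x right, y down, z forward; pixel columns grow to the right and rows downward; lengths in m; the calibration is good to about 2 mm. A picture is of the moment at which its call begins. calibration takes no time and is no camera call.
- ticket.sign_off(): hands the job in, once; it reports no verdict.
The state is a dict: "clock": time; "joints": joint angles; "joint_vel": joint speeds; "tau": joint torques, N m; "ee_pos": TCP position; "ee_rot": TCP orientation; "force": force on the tool from outside, world axes, zero at the start; "wrist_torque": the same for the moment, N m; "gripper_width": finger opening in m.
Only numpy, scipy, OpenCV 4.12 (cv2) and the standard library are available. Lean on these libraries where they do the work, as an engineer would, in place of code of your own. Each camera call takes 0.05 s, during which the arm holds its last target.

## Task

Stand the four aluminium filter cans upright on the four round black seats of the grey strip, one can in the middle of each seat, in order of height: the tallest on the seat next to the blue antenna switch box, then stepwise down to the shortest next to the finned black dummy load. Set each one down without knocking any can over, and let go of them all.

Things in the scene. Friction and masses are not known exactly. Their poses are not given: they have to be found in the camera images.
- can_a: The tallest of four loose upright round aluminium filter cans: 46 mm in diameter, 124 mm tall (plain straight side), with two small brass coax sockets and a tuning pin standing 8 mm higher on its top. Rigid, 378 g give or take 30 %. Origin at the centre of its underside, z up its axis; standing on the table at the start. It may be turned to any angle about its axis.
- can_b: The second tallest of four loose upright round aluminium filter cans: 50 mm in diameter, 102 mm tall (plain straight side), with two small brass coax sockets and a tuning pin standing 8 mm higher on its top. Rigid, 343 g give or take 30 %. Origin at the centre of its underside, z up its axis; standing on the table at the start. It may be turned to any angle about its axis.
- can_c: The third tallest, also the thinnest of four loose upright round aluminium filter cans: 42 mm in diameter, 80 mm tall (plain straight side), with two small brass coax sockets and a tuning pin standing 8 mm higher on its top. Rigid, 308 g give or take 30 %. Origin at the centre of its underside, z up its axis; standing on the table at the start. It may be turned to any angle about its axis.
- can_d: The shortest, also the widest of four loose upright round aluminium filter cans: 54 mm in diameter, 58 mm tall (plain straight side), with two small brass coax sockets and a tuning pin standing 8 mm higher on its top. Rigid, 273 g give or take 30 %. Origin at the centre of its underside, z up its axis; standing on the table at the start. It may be turned to any angle about its axis.
- seat1: One of four equal fixed round black rubber seats, 72 mm in diameter, flat, 4 mm thick, in a straight row 85 mm apart centre to centre on the grey strip (strip 90 mm wide, 560 mm long, 8 mm thick, on the table). Origin at the centre of its underside, 8 mm above the table, so its top lies 12 mm above the table; y runs along the row from seat1 towards seat4, x across it. Seat 1 in the row (1 and 4 are the end seats); which end is next to the switch box changes.
- seat2: One of four equal fixed round black rubber seats, 72 mm in diameter, flat, 4 mm thick, in a straight row 85 mm apart centre to centre on the grey strip (strip 90 mm wide, 560 mm long, 8 mm thick, on the table). Origin at the centre of its underside, 8 mm above the table, so its top lies 12 mm above the table; y runs along the row from seat1 towards seat4, x across it. Seat 2 in the row (1 and 4 are the end seats); which end is next to the switch box changes.
- seat3: One of four equal fixed round black rubber seats, 72 mm in diameter, flat, 4 mm thick, in a straight row 85 mm apart centre to centre on the grey strip (strip 90 mm wide, 560 mm long, 8 mm thick, on the table). Origin at the centre of its underside, 8 mm above the table, so its top lies 12 mm above the table; y runs along the row from seat1 towards seat4, x across it. Seat 3 in the row (1 and 4 are the end seats); which end is next to the switch box changes.
- seat4: One of four equal fixed round black rubber seats, 72 mm in diameter, flat, 4 mm thick, in a straight row 85 mm apart centre to centre on the grey strip (strip 90 mm wide, 560 mm long, 8 mm thick, on the table). Origin at the centre of its underside, 8 mm above the table, so its top lies 12 mm above the table; y runs along the row from seat1 towards seat4, x across it. Seat 4 in the row (1 and 4 are the end seats); which end is next to the switch box changes.
- switch_box: Fixed blue antenna switch box on one end of the strip, 85 mm across the strip, 80 mm along it, 50 mm high with a round black selector knob on top (16 mm higher). Its centre is 100 mm beyond the nearest end seat. Origin at the centre of its underside, 8 mm above the table. It is on the seat1 end or the seat4 end.
- dummy_load: Fixed black finned block (dummy load) on the other end of the strip, 85 mm across the strip, 80 mm along it, 52 mm high, its centre 100 mm beyond the nearest end seat. Origin at the centre of its underside, 8 mm above the table.
Not all that is in view belongs to the job. What is shaped like the can_d but green is not meant.

How it is judged:
At the end, for the whole second after the job is handed in: Every can is upright (0.1 rad), at rest, released and down on its own seat (within 4 mm), its axis within 13 mm of the seat's centre; the tallest is on the seat nearest the switch box, then second, third, and the shortest nearest the dummy load (((horizontal distance between switch_box and seat1 below 0.14 m and horizontal distance between can_a and seat1 below 0.013 m and z of can_a in the frame of seat1 below 0.008 m and horizontal distance between can_b and seat2 below 0.013 m and z of can_b in the frame of seat2 below 0.008 m and horizontal distance between can_c and seat3 below 0.013 m and z of can_c in the frame of seat3 below 0.008 m and horizontal distance between can_d and seat4 below 0.013 m and z of can_d in the frame of seat4 below 0.008 m) or (horizontal distance between switch_box and seat4 below 0.14 m and horizontal distance between can_a and seat4 below 0.013 m and z of can_a in the frame of seat4 below 0.008 m and horizontal distance between can_b and seat3 below 0.013 m and z of can_b in the frame of seat3 below 0.008 m and horizontal distance between can_c and seat2 below 0.013 m and z of can_c in the frame of seat2 below 0.008 m and horizontal distance between can_d and seat1 below 0.013 m and z of can_d in the frame of seat1 below 0.008 m)) and angle between each of can_a, can_b, can_c, can_d's own z axis and vertical below 0.1 rad and linear speed of each of can_a, can_b, can_c, can_d below 0.02 m/s and angular speed of each of can_a, can_b, can_c, can_d below 0.2 rad/s and contact force between each of can_a, can_b, can_c, can_d and the fingers below 0.05 N); the robot touches nothing.
It fails at once if a filter can is knocked over (leans by more than 0.7 rad) (angle between any of can_a, can_b, can_c, can_d's own z axis and vertical above 0.7 rad).
It also fails if it takes over 120 s, if anything falls off the work surface, if the arm or the gripper's body presses on something with over 40 N, if the wrist force passes 120 N, or if a joint passes its speed limit or range.

## Working session

There is one attempt and no reset: what is moved stays moved. The work goes in short steps, Python scripts to look and compute and a shell command to move; the robot and the scene stay as the last step left them, time stands still between calls to the robot, and variables do not carry over. Pictures are saved under pics/ and viewed, and the job is handed in when it is done.

```bash
mkdir -p pics; python3 - <<'E'
from workcell import status,cams,env
import cv2
for n in("side","top"):
    im=cams.snapshot(n);cv2.imwrite(f"pics/{n}0.png",im[:,:,::-1]);c=cams.calibration(n);print(n,c)
print(status.get_state(),env.hold_point_z)
E
```

```text
side {'K': array([[518.42444993,   0.        , 285.17867239],
       [  0.        , 518.42444993, 212.91184856],
       [  0.        ,   0.        ,   1.        ]]), 'R': array([[ 0.99230352, -0.12205896, -0.02086483],
       [-0.10043519, -0.69476673, -0.71218815],
       [ 0.07243275,  0.70880237, -0.70167848]]), 't': array([-0.49503631,  0.0637723 ,  1.35695644])}
top {'K': array([[392.3481846 ,   0.        , 282.94391786],
       [  0.        , 392.3481846 , 210.0800042 ],
       [  0.        ,   0.        ,   1.        ]]), 'R': array([[-0.01332792, -0.99946946,  0.02971821],
       [-0.99767948,  0.01130771, -0.06714006],
       [ 0.06676839, -0.03054408, -0.99730088]]), 't': array([-0.05951113,  0.52042222,  0.86033313])}
{'clock': 0.1, 'joints': array([ 1.33699625e+00,  2.41362209e-01,  3.87389268e-03,  1.33524788e+00,
       -1.68590695e-06,  1.57079141e+00]), 'joint_vel': array([-0.00031492, -0.0015906 ,  0.00337253, -0.00020512,  0.00110902,
       -0.00145836]), 'tau': array([-4.02192500e-04, -3.73138118e+01,  2.53009486e+01,  1.08646919e-02,
        6.96330221e-05,  1.84766868e-06]), 'ee_pos': array([0.11570451, 0.48583405, 0.23049545]), 'ee_rot': array([ 6.01834220e-04,  7.84751533e-01,  6.19809721e-01, -7.60640123e-04]), 'force': array([-0.32233766,  0.25418426,  0.41039296]), 'wrist_torque': array([-0.0085665 ,  0.02346705,  0.06772101]), 'gripper_width': 0.08546530769342053} 0.0187
```

View pics/side0.png

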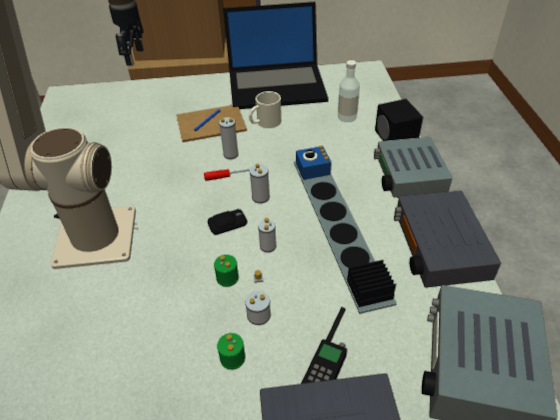

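View pics/top0.png

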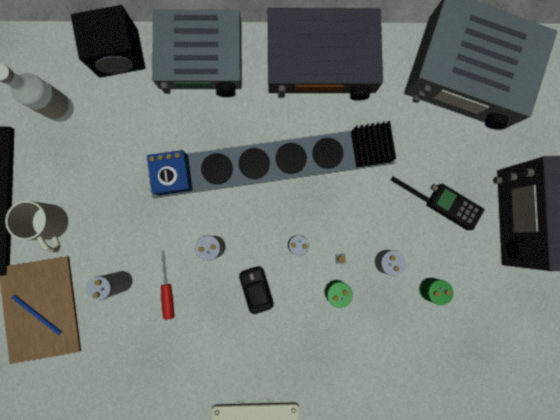

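```bash
python3 - <<'E'
import cv2,numpy as np
im=cv2.imread("pics/top0.png");s=cv2.imread("pics/side0.png")
t=[cv2.resize(im[y-30:y+30,x-33:x+33],(264,240),interpolation=3) for x,y in((98,288),(207,247),(299,245),(392,263))]
u=[cv2.resize(s[y-30:y+30,x-33:x+33],(264,240),interpolation=3) for x,y in((229,138),(260,183),(267,234),(258,305))]
m=np.vstack([np.hstack(t),np.hstack(u)]);cv2.imwrite("pics/crop0.png",cv2.resize(m,(800,364)))
cv2.imwrite("pics/seats.png",cv2.resize(im[110:210,140:410],(800,296),interpolation=3))
E
```

```text
(no output)
```

View pics/crop0.png

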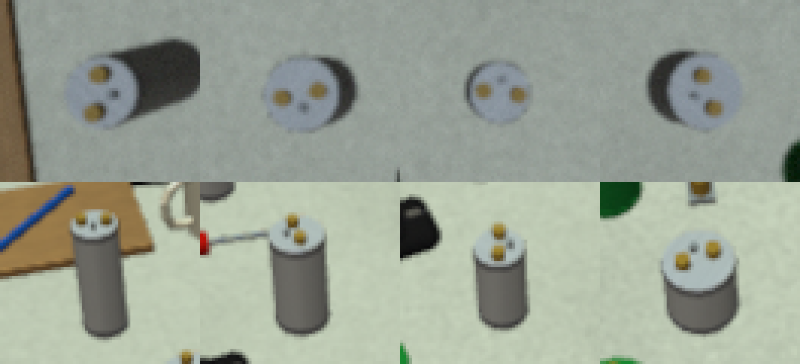

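View pics/seats.png

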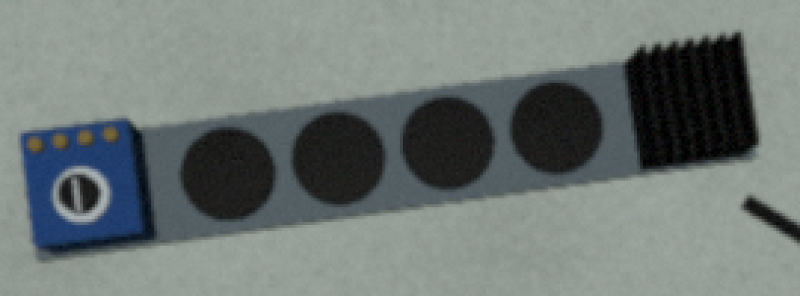

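```bash
cat > h.py <<'E'
import cv2,numpy as np
from workcell import cams,status
def ray(n,u,v,z):
    c=cams.calibration(n);R,t=c["R"],c["t"];d=R.T@np.linalg.inv(c["K"])@[u,v,1];o=-R.T@t
    return o+d*(z-o[2])/d[2]
def ell(mask,px):
    k,l,s,cc=cv2.connectedComponentsWithStats(mask.astype(np.uint8))
    i=min(range(1,k),key=lambda j:np.hypot(*(cc[j]-px))+(1e3 if s[j,4]<60 else 0))
    p=cv2.findContours((l==i).astype(np.uint8),0,1)[0][0]
    return cv2.fitEllipse(cv2.convexHull(p))
H=dict(a=.124,b=.102,c=.080,d=.058)
def top(im,n,px,z):
    hi=im.astype(int); m=(hi[:,:,2]>hi[:,:,0]+8)&(hi[:,:,0]>120)
    m=cv2.morphologyEx(m.astype(np.uint8),cv2.MORPH_CLOSE,np.ones((3,3)))
    e=ell(m,px); return ray(n,*e[0],z),e
E
python3 - <<'E'
from h import *
im=cv2.imread("pics/top0.png")[:,:,::-1]
print(im[288,90],im[247,200],im[300,200],im[245,299], im[140,215],im[150,235],im[160,217])
for k,px in dict(a=(98,288),b=(207,247),c=(299,245),d=(392,263)).items():
    p,e=top(im,"top",px,H[k]); c=cams.calibration("top"); dep=(c["R"]@p+c["t"])[2]
    print(k,p.round(4),np.hypot(*p[:2]).round(3),np.round(e[0],1),"dia",(np.array(e[1])+1)*dep/392.3)
P=[]
for px in((217,168),(254,163),(291,158),(328,153)):
    e=ell(im.max(2)<60,px);p=ray("top",*e[0],.012);P.append(p)
    c=cams.calibration("top"); dep=(c["R"]@p+c["t"])[2]
    print(p.round(4),np.hypot(*p[:2]).round(3),np.round(e[0],1),(np.array(e[1])+1)*dep/392.3)
P=np.array(P);print(np.linalg.norm(np.diff(P,axis=0),axis=1))
E
```

```text
[136 147 157] [120 108  75] [144 154 145] [138 149 158] [143 152 145] [ 86  98 103] [23 24 23]
a [0.3664 0.2951 0.124 ] 0.47 [ 97.4 288.3] dia [0.04556901 0.04687333]
b [0.4402 0.0905 0.102 ] 0.449 [206.6 247.8] dia [0.04948812 0.05093765]
c [ 0.442  -0.0963  0.08  ] 0.452 [299.  245.3] dia [0.04113926 0.04353044]
d [ 0.401  -0.3002  0.058 ] 0.501 [393.8 263. ] dia [0.05270998 0.05476968]
[0.6165 0.0828 0.012 ] 0.622 [216.5 168.3] [0.07171838 0.07268909]
[ 0.6277 -0.0014  0.012 ] 0.628 [253.8 163.1] [0.07155162 0.07247748]
[ 0.6391 -0.0853  0.012 ] 0.645 [290.7 157.9] [0.07180788 0.07204681]
[ 0.6504 -0.1694  0.012 ] 0.672 [327.3 152.7] [0.07201917 0.07216119]
[0.08494372 0.0846403  0.08483557]
```

Look-alikes (top view): green cans at (340,294) and (440,292) are excluded because of their colour. The small brass part at (341,258) is too small. The aluminium cans are a (97,288), b (207,248), c (299,245) and d (394,263), and the crops and diameters match the description. The seats run from the blue box at (217,168) to the dummy load at (327,153), 85 mm apart as given. I'll turn the jaws across the strip first.

```bash
cat >> h.py <<'E'
CAN=dict(a=(.3664,.2951),b=(.4402,.0905),c=(.442,-.0963),d=(.401,-.3002))
SEAT=dict(a=(.6165,.0828),b=(.6277,-.0014),c=(.6391,-.0853),d=(.6504,-.1694))
from scipy.spatial.transform import Rotation as Ro
def go(x,y,z,yaw=7.6):
    s=status.get_state();q=s["ee_rot"];R=Ro.from_quat([q[1],q[2],q[3],q[0]])
    a=np.radians(yaw);T=np.array([[np.cos(a),np.sin(a),0],[np.sin(a),-np.cos(a),0],[0,0,-1]]).T
    T=np.array([[np.cos(a),np.sin(a),0],[np.sin(a),-np.cos(a),0],[0,0,-1.]]) 
    print("pos",s["ee_pos"].round(4),"t",round(s["clock"],2),"w",round(s["gripper_width"],4),"F",s["force"].round(1))
    print("turn(deg)",np.degrees((R.inv()*Ro.from_matrix(T)).as_rotvec()).round(2),"shift in tool",(R.inv().apply(np.array([x,y,z])-s["ee_pos"])).round(4))
E
python3 -m pendant '[[[0,0,10],[0,0,0],-1],[[0,0,10],[0,0,0],-1],[[0,0,10],[0,0,0],-1],[[0,0,10],[0,0,0],-1],[[0,0,10],[0,0,0],-1],[[0,0,10],[0,0,0],-1],[[0,0,9],[0,0,0],-1],[[0,0,0],[0,0,0],-1]]' 40
python3 -c "
from h import *
go(*CAN['d'],.15)"
```

```text
clock: 1.1
ee_pos: [0.1157, 0.4861, 0.2309]
ee_rot: [0.001, 0.998, 0.067, -0.0]
force: [0.0, 0.1, 0.7]
gripper_width: 0.0854
pos [0.1157 0.4861 0.2309] t 1.1 w 0.0854 F [0.  0.1 0.7]
turn(deg) [0.06 0.02 0.11] shift in tool [0.1772 0.8174 0.0816]
```

```bash

python3 -m pendant '[[[0,0,0],[0.011,0.051,0],-1],[[0,0,0],[0.011,0.051,0],-1],[[0,0,0],[0.011,0.051,0],-1],[[0,0,0],[0.011,0.051,0],-1],[[0,0,0],[0.011,0.051,0],-1],[[0,0,0],[0.011,0.051,0],-1],[[0,0,0],[0.011,0.051,0],-1],[[0,0,0],[0.011,0.051,0],-1],[[0,0,0],[0.011,0.051,0],-1],[[0,0,0],[0.011,0.051,0],-1],[[0,0,0],[0.011,0.051,0],-1],[[0,0,0],[0.011,0.051,0],-1]]'
python3 -m pendant '[[[0,0,0],[0.011,0.051,0.02],-1],[[0,0,0],[0.011,0.051,0.02],-1],[[0,0,0],[0.011,0.051,0.02],-1],[[0,0,0],[0.011,0.051,0.02],-1],[[0,0,0],[0,0,0],-1],[[0,0,0],[0,0,0],-1],[[0,0,0],[0,0,0],-1]]'
python3 -c "
from h import *
go(*CAN['d'],.019)
cv2.imwrite('pics/s1.png',cams.snapshot('side')[:,:,::-1])"
```

```text
clock: 2.6
ee_pos: [0.3279, -0.1046, 0.2314]
ee_rot: [-0.0, 0.998, 0.067, 0.0]
force: [0.7, 0.3, -0.2]
gripper_width: 0.0852
clock: 3.48
ee_pos: [0.3982, -0.2982, 0.1521]
ee_rot: [0.0, 0.998, 0.067, 0.0]
force: [-0.0, 0.0, -0.0]
gripper_width: 0.0856
pos [ 0.3982 -0.2982  0.1521] t 3.48 w 0.0856 F [-0.  0. -0.]
turn(deg) [ 0.02 -0.04  0.12] shift in tool [0.0024 0.0023 0.1331]
```

View pics/s1.png

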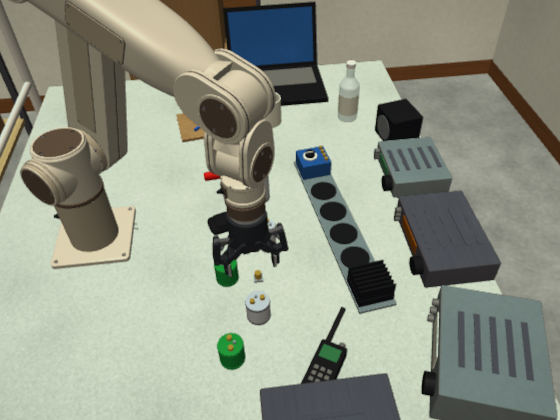

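The gripper is open at about (250,255), ahead of can d at (258,305). I'll check with the side camera whether that offset is only due to height.

```bash
python3 -c "
from h import *
c=cams.calibration('side')
for p in [(.3982,-.2982,.152),(.401,-.3002,.058),(*CAN['a'],.124),(*CAN['c'],.08),(*SEAT['a'],.012)]:
    q=c['K']@(c['R']@np.array(p)+c['t']);print(p,(q/q[2])[:2].round(1))
"
```

```text
(0.3982, -0.2982, 0.152) [252.8 272.5]
(0.401, -0.3002, 0.058) [256.9 300.2]
(0.3664, 0.2951, 0.124) [226.6 121.2]
(0.442, -0.0963, 0.08) [266.2 224.9]
(0.6165, 0.0828, 0.012) [323.2 190. ]
```

The side view agrees, so I'll descend and grip d.

```bash

python3 -m pendant '[[[0,0,0],[0.002,0.002,0.02],-1],[[0,0,0],[0,0,0.028],-1],[[0,0,0],[0,0,0.028],-1],[[0,0,0],[0,0,0.028],-1],[[0,0,0],[0,0,0.028],-1],[[0,0,0],[0,0,0],-1],[[0,0,0],[0,0,0],1],[[0,0,0],[0,0,0],1],[[0,0,0],[0,0,0],1],[[0,0,0],[0,0,0],1],[[0,0,0],[0,0,0],1],[[0,0,0],[0,0,0],1]]' 40
python3 -m pendant '[[[0,0,0],[0,0,0],1],[[0,0,0],[0,0,0],1],[[0,0,0],[0,0,-0.02],1],[[0,0,0],[0,0,-0.03],1],[[0,0,0],[0,0,-0.03],1],[[0,0,0],[0,0,0],1],[[0,0,0],[0,0,0],1]]' 40
python3 -c "
from h import *
go(*SEAT['d'],.099)
cv2.imwrite('pics/s2.png',cams.snapshot('side')[200:350,150:350,::-1])"
```

```text
clock: 5.03
ee_pos: [0.4019, -0.3015, 0.0213]
ee_rot: [0.001, 0.998, 0.066, 0.002]
force: [-0.2, 1.9, 6.4]
gripper_width: 0.0534
clock: 5.9
ee_pos: [0.3999, -0.3005, 0.0986]
ee_rot: [-0.0, 0.998, 0.066, -0.0]
force: [-0.2, 0.4, -2.6]
gripper_width: 0.0531
pos [ 0.3999 -0.3005  0.0986] t 5.9 w 0.0531 F [-0.2  0.4 -2.6]
turn(deg) [-0.04  0.04  0.  ] shift in tool [ 0.2656 -0.0968 -0.0006]
```

View pics/s2.png

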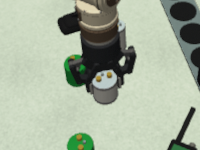

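Can d is held (width 53 mm, load −2.6 N), so I'll carry it to its seat.

```bash

python3 -m pendant '[[[0,0,0],[0.02,-0.03,0],1],[[0,0,0],[0.04,-0.03,0],1],[[0,0,0],[0.045,-0.02,0],1],[[0,0,0],[0.045,-0.017,0],1],[[0,0,0],[0.045,0,0],1],[[0,0,0],[0.04,0,0],1],[[0,0,0],[0.03,0,0],1],[[0,0,0],[0,0,0],1],[[0,0,0],[0,0,0],1],[[0,0,0],[0,0,0],1]]' 40
python3 -c "
from h import *
go(*SEAT['d'],.033)
im=cams.snapshot('top');cv2.imwrite('pics/t2.png',cv2.resize(im[100:300,140:440,::-1],(750,500)))"
```

```text
clock: 7.2
ee_pos: [0.649, -0.1699, 0.0986]
ee_rot: [-0.0, 0.998, 0.066, -0.001]
force: [-0.5, -0.1, -1.9]
gripper_width: 0.0527
pos [ 0.649  -0.1699  0.0986] t 7.2 w 0.0527 F [-0.5 -0.1 -1.9]
turn(deg) [-0.04  0.11 -0.04] shift in tool [ 0.0016 -0.0002  0.0656]
```

View pics/t2.png

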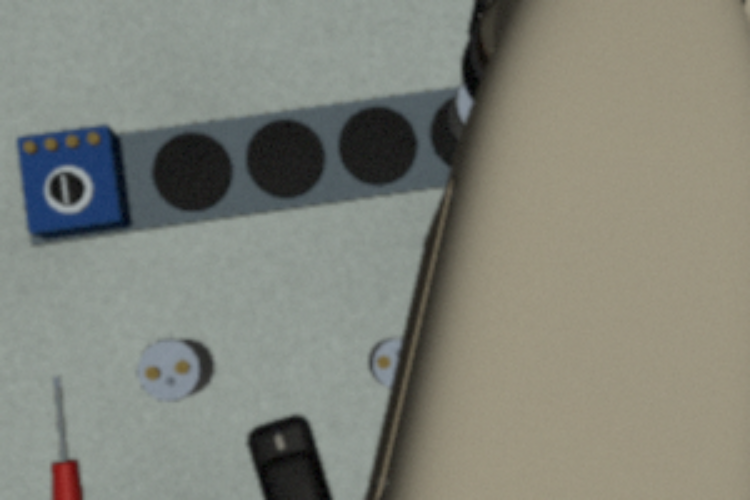

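The top view shows d held above the last seat, partly hidden by the arm. I'll lower it and watch the force before letting go.

```bash

python3 -m pendant '[[[0,0,0],[0.001,0,0.02],1],[[0,0,0],[0,0,0.02],1],[[0,0,0],[0,0,0.014],1],[[0,0,0],[0,0,0.006],1],[[0,0,0],[0,0,0.002],1],[[0,0,0],[0,0,0],1],[[0,0,0],[0,0,0],1]]' 40
python3 -c "
from h import *
go(*SEAT['d'],.033)
cv2.imwrite('pics/s3.png',cv2.resize(cams.snapshot('side')[180:330,280:430,::-1],(500,500)))"
```

```text
clock: 8.12
ee_pos: [0.6519, -0.1696, 0.0381]
ee_rot: [0.0, 0.998, 0.066, 0.001]
force: [0.0, -0.4, -3.6]
gripper_width: 0.0532
pos [ 0.6519 -0.1696  0.0381] t 8.12 w 0.0532 F [ 0.  -0.4 -3.6]
turn(deg) [ 0.03 -0.08  0.01] shift in tool [-0.0015 -0.0004  0.0051]
```

View pics/s3.png

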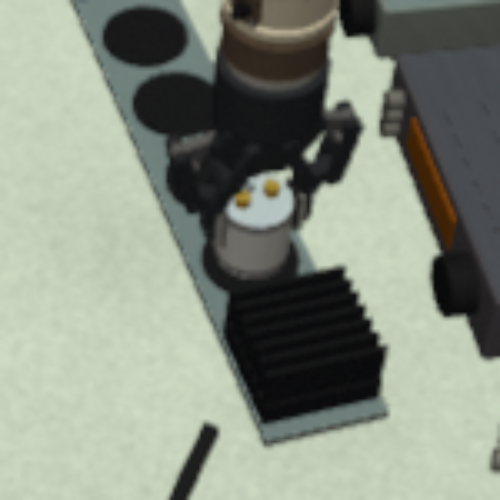

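The can is over the middle of its seat and about 5 mm above it.

```bash

python3 -m pendant '[[[0,0,0],[-0.001,0,0.003],1],[[0,0,0],[0,0,0.001],1],[[0,0,0],[0,0,0],1]]' 40
python3 -m pendant '[[[0,0,0],[0,0,0.001],1],[[0,0,0],[0,0,0],1]]' 40
python3 -m pendant '[[[0,0,0],[0,0,0.001],1],[[0,0,0],[0,0,0],1]]' 40
```

```text
clock: 8.55
ee_pos: [0.6502, -0.1696, 0.0335]
ee_rot: [-0.0, 0.998, 0.066, -0.0]
force: [-0.8, -0.4, -0.4]
gripper_width: 0.0531
clock: 8.8
ee_pos: [0.6502, -0.1696, 0.0334]
ee_rot: [0.0, 0.998, 0.066, 0.0]
force: [-4.7, 1.1, 5.9]
gripper_width: 0.0532
clock: 9.05
ee_pos: [0.6502, -0.1696, 0.0334]
ee_rot: [0.0, 0.998, 0.066, 0.0]
force: [-5.0, 1.5, 9.5]
gripper_width: 0.0534
```

It's down on the seat (+9.5 N at TCP z .0334). Releasing.

```bash

python3 -m pendant '[[[0,0,0],[0,0,-0.001],0.2],[[0,0,0],[0,0,0],0],[[0,0,0],[0,0,0],-0.4],[[0,0,0],[0,0,0],-1],[[0,0,0],[0,0,0],-1],[[0,0,0],[0,0,0],-1],[[0,0,0],[0,0,0],-1],[[0,0,0],[0,0,-0.01],-1],[[0,0,0],[0,0,-0.03],-1],[[0,0,0],[0,0,-0.04],-1],[[0,0,0],[0,0,-0.04],-1],[[0,0,0],[0,0,0],-1]]' 40
python3 -c "
from h import *
go(*CAN['c'],.15)
cv2.imwrite('pics/s4.png',cv2.resize(cams.snapshot('side')[180:330,280:430,::-1],(500,500)))"
```

```text
clock: 10.55
ee_pos: [0.6533, -0.1704, 0.1583]
ee_rot: [0.002, 0.998, 0.066, 0.005]
force: [0.1, -1.0, -0.0]
gripper_width: 0.085
pos [ 0.6533 -0.1704  0.1583] t 10.55 w 0.085 F [ 0.1 -1.  -0. ]
turn(deg) [ 0.22 -0.55  0.01] shift in tool [-0.1997 -0.1014  0.006 ]
```

View pics/s4.png

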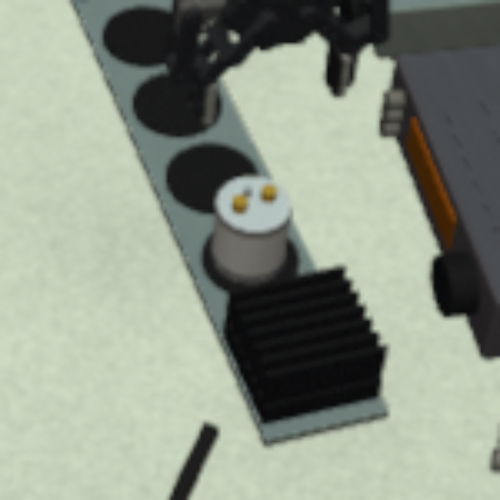

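Can d stands in the middle of its seat, released. Next is can c.

```bash

python3 -m pendant '[[[0,0,0],[-0.04,-0.02,0],-1],[[0,0,0],[-0.04,-0.02,0],-1],[[0,0,0],[-0.04,-0.02,0],-1],[[0,0,0],[-0.04,-0.02,0.003],-1],[[0,0,0],[-0.038,-0.02,0.003],-1],[[0,0,0],[0,0,0],-1],[[0,0,0],[0,0,0],-1],[[0,0,0],[0,0,0],-1]]'
python3 -c "
from h import *
go(*CAN['c'],.033)
"
```

```text
clock: 11.6
ee_pos: [0.4421, -0.0971, 0.1463]
ee_rot: [0.0, 0.998, 0.066, 0.0]
force: [1.1, 1.0, 0.5]
gripper_width: 0.0856
pos [ 0.4421 -0.0971  0.1463] t 11.6 w 0.0856 F [1.1 1.  0.5]
turn(deg) [ 0.02 -0.05 -0.  ] shift in tool [-1.000e-04 -8.000e-04  1.133e-01]
```

```bash

python3 -m pendant '[[[0,0,0],[0,-0.001,0.02],-1],[[0,0,0],[0,0,0.03],-1],[[0,0,0],[0,0,0.03],-1],[[0,0,0],[0,0,0.025],-1],[[0,0,0],[0,0,0.008],-1],[[0,0,0],[0,0,0],-1],[[0,0,0],[0,0,0],1],[[0,0,0],[0,0,0],1],[[0,0,0],[0,0,0],1],[[0,0,0],[0,0,0],1],[[0,0,0],[0,0,0],1],[[0,0,0],[0,0,0],1]]' 40
python3 -m pendant '[[[0,0,0],[0,0,0],1],[[0,0,0],[0,0,0],1],[[0,0,0],[0,0,0],1]]' 40
python3 -m pendant '[[[0,0,0],[0,0,-0.02],1],[[0,0,0],[0,0,-0.025],1],[[0,0,0],[0,0,-0.02],1],[[0,0,0],[0,0,0],1],[[0,0,0],[0,0,0],1]]' 40
python3 -c "
from h import *
go(*SEAT['c'],.10)
cv2.imwrite('pics/s5.png',cv2.resize(cams.snapshot('side')[130:330,180:430,::-1],(625,500)))"
```

```text
clock: 13.1
ee_pos: [0.4419, -0.0959, 0.0343]
ee_rot: [0.0, 0.998, 0.066, 0.001]
force: [1.2, 1.4, 6.7]
gripper_width: 0.0413
clock: 13.48
ee_pos: [0.4419, -0.0959, 0.0344]
ee_rot: [0.0, 0.998, 0.066, 0.001]
force: [1.0, 1.0, 5.1]
gripper_width: 0.0411
clock: 14.1
ee_pos: [0.4396, -0.0955, 0.0971]
ee_rot: [-0.0, 0.998, 0.066, -0.001]
force: [-0.6, 0.2, -3.4]
gripper_width: 0.0412
pos [ 0.4396 -0.0955  0.0971] t 14.1 w 0.0412 F [-0.6  0.2 -3.4]
turn(deg) [-0.04  0.13  0.  ] shift in tool [ 0.1991  0.0163 -0.0033]
```

View pics/s5.png

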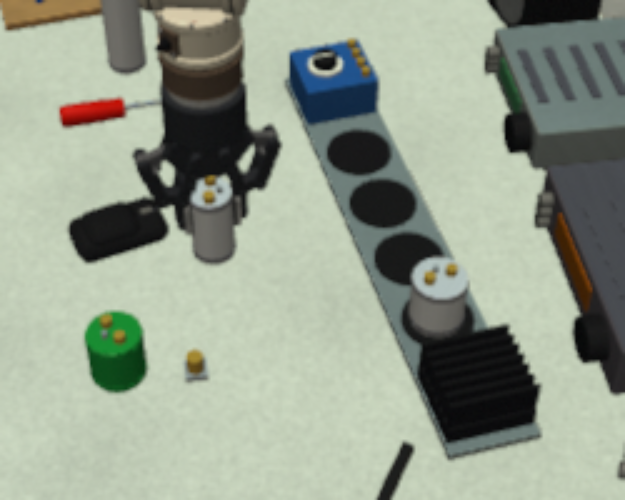

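Can c is held upright and lifted. Carrying it over.

```bash

python3 -m pendant '[[[0,0,0],[0.02,0.002,0],1],[[0,0,0],[0.04,0.004,0],1],[[0,0,0],[0.045,0.004,0],1],[[0,0,0],[0.045,0.004,0],1],[[0,0,0],[0.035,0.002,0],1],[[0,0,0],[0.014,0,0],1],[[0,0,0],[0,0,0.012],1],[[0,0,0],[0,0,0.02],1],[[0,0,0],[0,0,0.012],1],[[0,0,0],[0,0,0],1],[[0,0,0],[0,0,0],1]]' 40
python3 -c "
from h import *
go(*SEAT['c'],.0463)
cv2.imwrite('pics/s6.png',cv2.resize(cams.snapshot('side')[130:330,230:430,::-1],(500,500)))"
```

```text
clock: 15.52
ee_pos: [0.6402, -0.0854, 0.0547]
ee_rot: [0.0, 0.998, 0.066, 0.0]
force: [0.1, -0.2, -3.6]
gripper_width: 0.0413
pos [ 0.6402 -0.0854  0.0547] t 15.53 w 0.0413 F [ 0.1 -0.2 -3.6]
turn(deg) [ 0.01 -0.03 -0.  ] shift in tool [-0.0011 -0.0002  0.0084]
```

View pics/s6.png

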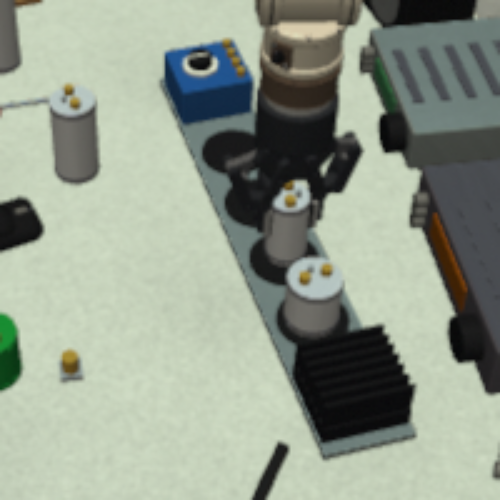

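Can c is above the third seat, 8 mm to go.

```bash

python3 -m pendant '[[[0,0,0],[-0.001,0,0.005],1],[[0,0,0],[0,0,0.002],1],[[0,0,0],[0,0,0],1]]' 40
python3 -m pendant '[[[0,0,0],[0,0,0.001],1],[[0,0,0],[0,0,0],1]]' 40
python3 -m pendant '[[[0,0,0],[0,0,0.001],1],[[0,0,0],[0,0,0],1]]' 40
```

```text
clock: 15.95
ee_pos: [0.6389, -0.0853, 0.0471]
ee_rot: [-0.0, 0.998, 0.066, -0.0]
force: [-0.5, -0.9, -3.8]
gripper_width: 0.0411
clock: 16.2
ee_pos: [0.6393, -0.0854, 0.0465]
ee_rot: [0.0, 0.998, 0.066, 0.0]
force: [-0.5, -0.8, -2.8]
gripper_width: 0.0409
clock: 16.45
ee_pos: [0.6393, -0.0854, 0.0464]
ee_rot: [0.0, 0.998, 0.066, 0.0]
force: [-2.6, 0.7, 5.0]
gripper_width: 0.0413
```

It's touching the seat, so I'll release and move to b.

```bash

python3 -m pendant '[[[0,0,0],[0,0,0],0.4],[[0,0,0],[0,0,0],0.1],[[0,0,0],[0,0,0],-0.4],[[0,0,0],[0,0,0],-1],[[0,0,0],[0,0,0],-1],[[0,0,0],[0,0,0],-1],[[0,0,0],[0,0,0],-1],[[0,0,0],[0,0,-0.01],-1],[[0,0,0],[0,0,-0.04],-1],[[0,0,0],[0,0,-0.04],-1],[[0,0,0],[0,0,-0.03],-1],[[0,0,0],[0,0,0],-1]]' 40
python3 -c "
from h import *
go(*CAN['b'],.165)
cv2.imwrite('pics/s7.png',cv2.resize(cams.snapshot('side')[130:330,230:430,::-1],(500,500)))"
```

```text
clock: 17.95
ee_pos: [0.6414, -0.0857, 0.1698]
ee_rot: [0.001, 0.998, 0.066, 0.004]
force: [0.3, -0.5, -0.1]
gripper_width: 0.0855
pos [ 0.6414 -0.0857  0.1698] t 17.95 w 0.0855 F [ 0.3 -0.5 -0.1]
turn(deg) [ 0.12 -0.45  0.  ] shift in tool [-0.1762 -0.2013  0.003 ]
```

View pics/s7.png

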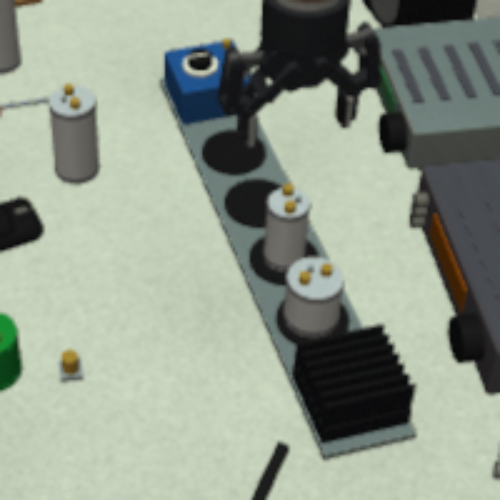

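Can c stands on its seat. On to b.

```bash

python3 -m pendant '[[[0,0,0],[-0.03,-0.034,0],-1],[[0,0,0],[-0.03,-0.034,0],-1],[[0,0,0],[-0.03,-0.034,0],-1],[[0,0,0],[-0.03,-0.034,0],-1],[[0,0,0],[-0.03,-0.034,0],-1],[[0,0,0],[-0.025,-0.031,0],-1],[[0,0,0],[0,0,0],-1],[[0,0,0],[0,0,0],-1],[[0,0,0],[0,0,0],-1]]'
python3 -c "
from h import *
go(*CAN['b'],.048)
"
```

```text
clock: 19.12
ee_pos: [0.4397, 0.0901, 0.165]
ee_rot: [0.0, 0.998, 0.066, -0.0]
force: [-1.0, 0.1, 0.9]
gripper_width: 0.0851
pos [0.4397 0.0901 0.165 ] t 19.12 w 0.0851 F [-1.   0.1  0.9]
turn(deg) [ 0.01  0.01 -0.06] shift in tool [ 0.0005 -0.0004  0.117 ]
```

```bash

python3 -m pendant '[[[0,0,0],[0,0,0.02],-1],[[0,0,0],[0,0,0.03],-1],[[0,0,0],[0,0,0.03],-1],[[0,0,0],[0,0,0.027],-1],[[0,0,0],[0,0,0.01],-1],[[0,0,0],[0,0,0],-1],[[0,0,0],[0,0,0],1],[[0,0,0],[0,0,0],1],[[0,0,0],[0,0,0],1],[[0,0,0],[0,0,0],1],[[0,0,0],[0,0,0],1],[[0,0,0],[0,0,0],1]]' 40
python3 -m pendant '[[[0,0,0],[0,0,0],1],[[0,0,0],[0,0,0],1],[[0,0,0],[0,0,0],1]]' 40
python3 -m pendant '[[[0,0,0],[0,0,-0.02],1],[[0,0,0],[0,0,-0.025],1],[[0,0,0],[0,0,-0.015],1],[[0,0,0],[0,0,0],1],[[0,0,0],[0,0,0],1]]' 40
python3 -c "
from h import *
go(*SEAT['b'],.108)
cv2.imwrite('pics/s8.png',cv2.resize(cams.snapshot('side')[80:280,180:430,::-1],(625,500)))"
```

```text
clock: 20.62
ee_pos: [0.4402, 0.0909, 0.0495]
ee_rot: [-0.0, 0.998, 0.066, 0.001]
force: [0.0, -0.5, 6.2]
gripper_width: 0.0491
clock: 21.0
ee_pos: [0.4402, 0.0909, 0.0495]
ee_rot: [-0.0, 0.998, 0.066, 0.001]
force: [0.2, -0.8, 6.0]
gripper_width: 0.0489
clock: 21.62
ee_pos: [0.438, 0.0905, 0.1073]
ee_rot: [0.0, 0.998, 0.066, -0.001]
force: [0.1, 0.1, -3.9]
gripper_width: 0.0494
pos [0.438  0.0905 0.1073] t 21.62 w 0.0494 F [ 0.1  0.1 -3.9]
turn(deg) [0.01 0.12 0.01] shift in tool [ 0.1758  0.1162 -0.0011]
```

View pics/s8.png

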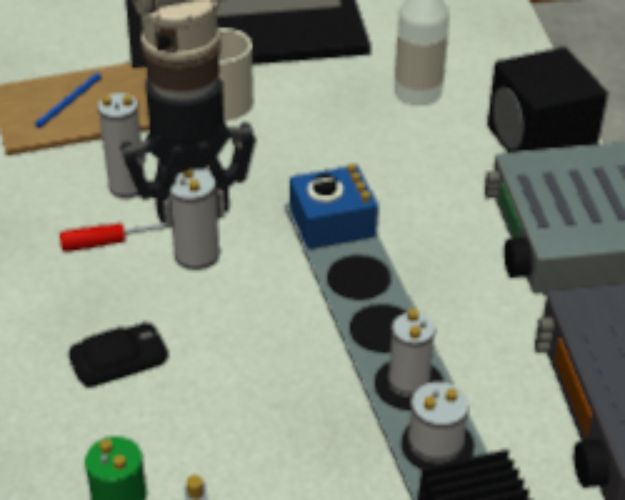

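Can b is held upright. I'll carry it over; touchdown should be at TCP z ≈ .0615.

```bash

python3 -m pendant '[[[0,0,0],[0.02,0.016,0],1],[[0,0,0],[0.03,0.025,0],1],[[0,0,0],[0.04,0.03,0],1],[[0,0,0],[0.04,0.025,0],1],[[0,0,0],[0.03,0.015,0],1],[[0,0,0],[0.014,0.005,0],1],[[0,0,0],[0,0,0.012],1],[[0,0,0],[0,0,0.015],1],[[0,0,0],[0,0,0.01],1],[[0,0,0],[0,0,0],1],[[0,0,0],[0,0,0],1]]' 40
python3 -c "
from h import *
go(*SEAT['b'],.0615)
cv2.imwrite('pics/s9.png',cv2.resize(cams.snapshot('side')[100:300,230:430,::-1],(500,500)))"
```

```text
clock: 23.05
ee_pos: [0.6269, -0.0011, 0.0717]
ee_rot: [0.0, 0.998, 0.066, 0.0]
force: [0.6, 0.3, -3.4]
gripper_width: 0.0492
pos [ 0.6269 -0.0011  0.0717] t 23.05 w 0.0492 F [ 0.6  0.3 -3.4]
turn(deg) [ 0.01 -0.04  0.02] shift in tool [0.0007 0.0004 0.0102]
```

View pics/s9.png

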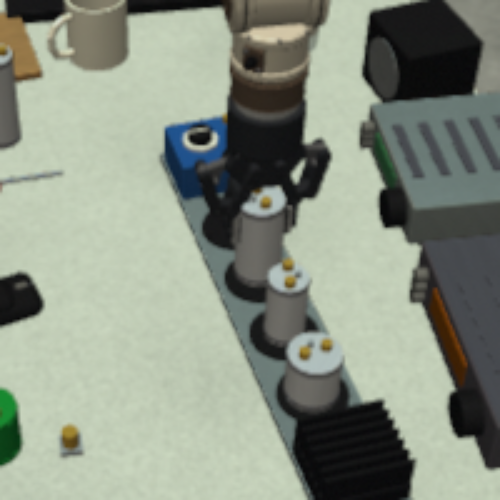

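```bash

python3 -m pendant '[[[0,0,0],[0,0,0.006],1],[[0,0,0],[0,0,0.003],1],[[0,0,0],[0,0,0],1]]' 40
python3 -m pendant '[[[0,0,0],[0,0,0.001],1],[[0,0,0],[0,0,0],1]]' 40
python3 -m pendant '[[[0,0,0],[0,0,0.001],1],[[0,0,0],[0,0,0],1]]' 40
```

```text
clock: 23.48
ee_pos: [0.6265, -0.0013, 0.0619]
ee_rot: [-0.0, 0.998, 0.066, -0.0]
force: [-0.4, 0.2, -3.5]
gripper_width: 0.0493
clock: 23.72
ee_pos: [0.6269, -0.0013, 0.0616]
ee_rot: [0.0, 0.998, 0.066, 0.0]
force: [-1.3, -1.1, -2.8]
gripper_width: 0.0493
clock: 23.98
ee_pos: [0.627, -0.0013, 0.0615]
ee_rot: [0.0, 0.998, 0.066, 0.0]
force: [-4.0, -0.6, 4.8]
gripper_width: 0.0495
```

```bash

python3 -m pendant '[[[0,0,0],[0,0,0],0.3],[[0,0,0],[0,0,0],0],[[0,0,0],[0,0,0],-0.4],[[0,0,0],[0,0,0],-1],[[0,0,0],[0,0,0],-1],[[0,0,0],[0,0,0],-1],[[0,0,0],[0,0,0],-1],[[0,0,0],[0,0,-0.01],-1],[[0,0,0],[0,0,-0.04],-1],[[0,0,0],[0,0,-0.04],-1],[[0,0,0],[0,0,-0.04],-1],[[0,0,0],[0,0,0],-1]]' 40
python3 -c "
from h import *
go(*CAN['a'],.19)
cv2.imwrite('pics/s10.png',cv2.resize(cams.snapshot('side')[100:300,230:430,::-1],(500,500)))"
```

```text
clock: 25.48
ee_pos: [0.6296, -0.0013, 0.1959]
ee_rot: [0.0, 0.998, 0.066, 0.005]
force: [0.0, 0.0, -0.1]
gripper_width: 0.0854
pos [ 0.6296 -0.0013  0.1959] t 25.48 w 0.0854 F [ 0.   0.  -0.1]
turn(deg) [ 0.08 -0.56  0.  ] shift in tool [-0.2217 -0.3286  0.0033]
```

View pics/s10.png

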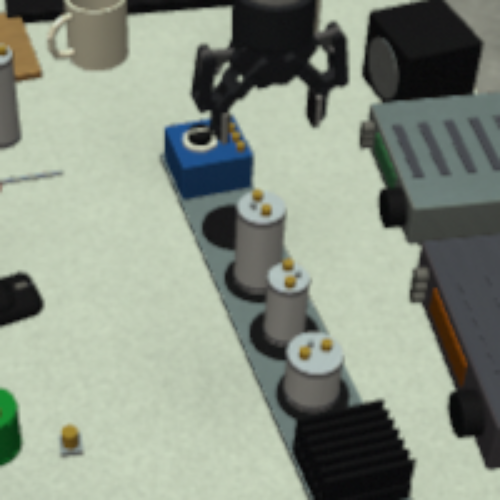

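Three cans are now standing on their seats. On to a.

```bash

python3 -m pendant '[[[0,0,0],[-0.025,-0.037,0],-1],[[0,0,0],[-0.025,-0.037,0],-1],[[0,0,0],[-0.025,-0.037,0],-1],[[0,0,0],[-0.025,-0.037,0],-1],[[0,0,0],[-0.025,-0.037,0],-1],[[0,0,0],[-0.025,-0.037,0],-1],[[0,0,0],[-0.025,-0.037,0],-1],[[0,0,0],[-0.025,-0.037,0],-1],[[0,0,0],[-0.02,-0.033,0],-1],[[0,0,0],[0,0,0],-1],[[0,0,0],[0,0,0],-1],[[0,0,0],[0,0,0],-1]]'
python3 -c "
from h import *
go(*CAN['a'],.077)
"
```

```text
clock: 27.02
ee_pos: [0.3657, 0.2948, 0.1899]
ee_rot: [0.0, 0.998, 0.066, -0.0]
force: [-0.2, -0.5, 0.6]
gripper_width: 0.0853
pos [0.3657 0.2948 0.1899] t 27.02 w 0.0853 F [-0.2 -0.5  0.6]
turn(deg) [ 0.04  0.03 -0.09] shift in tool [ 0.0008 -0.0002  0.1129]
```

```bash

python3 -m pendant '[[[0,0,0],[0.001,0,0.02],-1],[[0,0,0],[0,0,0.03],-1],[[0,0,0],[0,0,0.03],-1],[[0,0,0],[0,0,0.025],-1],[[0,0,0],[0,0,0.008],-1],[[0,0,0],[0,0,0],-1],[[0,0,0],[0,0,0],1],[[0,0,0],[0,0,0],1],[[0,0,0],[0,0,0],1],[[0,0,0],[0,0,0],1],[[0,0,0],[0,0,0],1],[[0,0,0],[0,0,0],1]]' 40
python3 -m pendant '[[[0,0,0],[0,0,0],1],[[0,0,0],[0,0,0],1],[[0,0,0],[0,0,0],1]]' 40
python3 -m pendant '[[[0,0,0],[0,0,-0.02],1],[[0,0,0],[0,0,-0.03],1],[[0,0,0],[0,0,-0.03],1],[[0,0,0],[0,0,-0.02],1],[[0,0,0],[0,0,0],1],[[0,0,0],[0,0,0],1]]' 40
python3 -c "
from h import *
go(*SEAT['a'],.178)
cv2.imwrite('pics/s11.png',cv2.resize(cams.snapshot('side')[60:260,150:400,::-1],(625,500)))"
```

```text
clock: 28.52
ee_pos: [0.3669, 0.2964, 0.0784]
ee_rot: [-0.001, 0.998, 0.066, 0.001]
force: [0.5, 0.1, 6.3]
gripper_width: 0.0451
clock: 28.9
ee_pos: [0.3669, 0.2965, 0.0784]
ee_rot: [-0.001, 0.998, 0.066, 0.001]
force: [0.1, -0.3, 6.2]
gripper_width: 0.0456
clock: 29.65
ee_pos: [0.3654, 0.2952, 0.1759]
ee_rot: [0.001, 0.998, 0.066, -0.001]
force: [-0.1, -0.4, -4.7]
gripper_width: 0.0451
pos [0.3654 0.2952 0.1759] t 29.65 w 0.0451 F [-0.1 -0.4 -4.7]
turn(deg) [0.08 0.13 0.01] shift in tool [ 0.2207  0.2438 -0.0023]
```

View pics/s11.png

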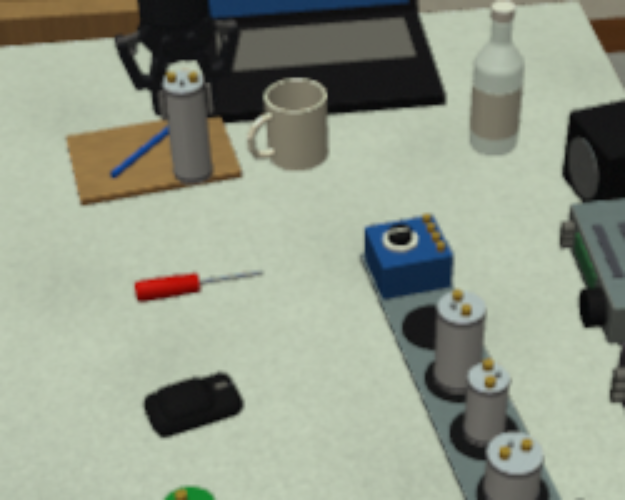

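Can a is held upright with its bottom about 97 mm up. I'll move along the row direction first, then in across the strip.

```bash

python3 -m pendant '[[[0,0,0],[0,0.02,0],1],[[0,0,0],[0,0.04,0],1],[[0,0,0],[0,0.045,0],1],[[0,0,0],[0.01,0.045,0],1],[[0,0,0],[0.03,0.044,0],1],[[0,0,0],[0.04,0.035,0],1],[[0,0,0],[0.045,0.015,0],1],[[0,0,0],[0.045,0,0],1],[[0,0,0],[0.035,0,0],1],[[0,0,0],[0.015,0,0],1],[[0,0,0],[0,0,0],1],[[0,0,0],[0,0,0],1]]' 40
python3 -m pendant '[[[0,0,0],[0,0,0.02],1],[[0,0,0],[0,0,0.03],1],[[0,0,0],[0,0,0.02],1],[[0,0,0],[0,0,0],1],[[0,0,0],[0,0,0],1]]' 40
python3 -c "
from h import *
go(*SEAT['a'],.0904)
cv2.imwrite('pics/s12.png',cv2.resize(cams.snapshot('side')[60:260,230:430,::-1],(500,500)))"
```

```text
clock: 31.2
ee_pos: [0.6153, 0.0824, 0.1764]
ee_rot: [0.0, 0.998, 0.066, -0.001]
force: [-1.7, 0.5, -3.4]
gripper_width: 0.0451
clock: 31.82
ee_pos: [0.6168, 0.0831, 0.1085]
ee_rot: [-0.0, 0.998, 0.066, 0.001]
force: [-0.8, -0.7, -3.1]
gripper_width: 0.045
pos [0.6168 0.0831 0.1085] t 31.82 w 0.045 F [-0.8 -0.7 -3.1]
turn(deg) [ 0.   -0.08  0.  ] shift in tool [-0.0003  0.0002  0.0181]
```

View pics/s12.png

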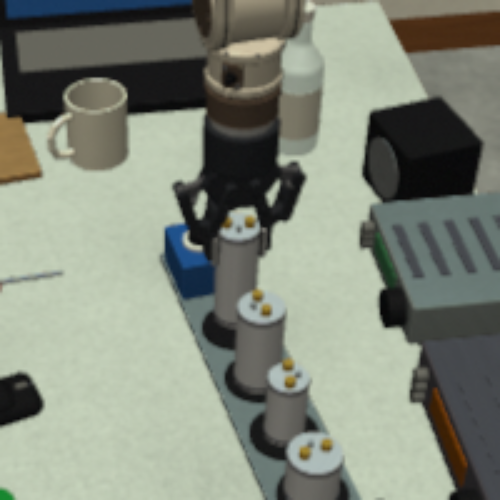

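```bash

python3 -m pendant '[[[0,0,0],[0,0,0.009],1],[[0,0,0],[0,0,0.006],1],[[0,0,0],[0,0,0.002],1],[[0,0,0],[0,0,0],1]]' 40
python3 -m pendant '[[[0,0,0],[0,0,0.001],1],[[0,0,0],[0,0,0],1]]' 40
python3 -m pendant '[[[0,0,0],[0,0,0.001],1],[[0,0,0],[0,0,0],1]]' 40
```

```text
clock: 32.38
ee_pos: [0.6163, 0.0831, 0.0905]
ee_rot: [0.0, 0.998, 0.066, -0.0]
force: [-2.0, -0.3, 0.1]
gripper_width: 0.0452
clock: 32.62
ee_pos: [0.6163, 0.083, 0.0905]
ee_rot: [0.0, 0.998, 0.066, -0.0]
force: [-3.9, -0.4, 5.4]
gripper_width: 0.0452
clock: 32.88
ee_pos: [0.6163, 0.083, 0.0905]
ee_rot: [0.0, 0.998, 0.066, 0.0]
force: [-5.7, -1.4, 10.2]
gripper_width: 0.0451
```

It's down on the seat. I'll release, rise clear, then back off towards the base so the top camera can see.

```bash

python3 -m pendant '[[[0,0,0],[0,0,-0.001],0.3],[[0,0,0],[0,0,0],0],[[0,0,0],[0,0,0],-0.4],[[0,0,0],[0,0,0],-1],[[0,0,0],[0,0,0],-1],[[0,0,0],[0,0,0],-1],[[0,0,0],[0,0,0],-1],[[0,0,0],[0,0,-0.01],-1],[[0,0,0],[0,0,-0.04],-1],[[0,0,0],[0,0,-0.04],-1],[[0,0,0],[0,0,-0.03],-1],[[0,0,0],[0,0,0],-1]]' 40
python3 -m pendant '[[[0,0,0],[-0.05,0,0],-1],[[0,0,0],[-0.05,0,0],-1],[[0,0,0],[-0.05,-0.04,0],-1],[[0,0,0],[-0.05,-0.05,0],-1],[[0,0,0],[-0.05,-0.05,0],-1],[[0,0,0],[0,-0.05,0],-1],[[0,0,0],[0,-0.05,0],-1],[[0,0,0],[0,0,0],-1],[[0,0,0],[0,0,0],-1],[[0,0,0],[0,0,0],-1]]' 40
python3 - <<'E'
from h import *
im=cams.snapshot('top');cv2.imwrite('pics/t13.png',im[:,:,::-1])
cv2.imwrite('pics/s13.png',cams.snapshot('side')[:,:,::-1])
c=cams.calibration('top')
for k in 'abcd':
    p=np.array([*SEAT[k],.012+H[k]]);q=c['K']@(c['R']@p+c['t']);q=(q/q[2])[:2]
    try:
        m,e=top(im,'top',q,p[2]);print(k,q.round(1),np.round(e[0],1),np.round(e[1],1),((m-p)[:2]*1000).round(1),'mm')
    except Exception as x: print(k,x)
E
```

```text
clock: 34.38
ee_pos: [0.6186, 0.0834, 0.2136]
ee_rot: [-0.0, 0.998, 0.066, 0.004]
force: [0.0, -0.3, 0.1]
gripper_width: 0.0858
clock: 35.62
ee_pos: [0.3514, 0.2759, 0.2089]
ee_rot: [0.0, 0.998, 0.065, -0.0]
force: [0.3, -0.5, 0.6]
gripper_width: 0.0854
a [207.7 157.2] [208.4 157. ] [21.6 22.3] [ 0.3 -1.5] mm
b [251.6 153.6] [252.1 153.6] [22.8 23.6] [ 0.1 -1. ] mm
c [292.6 150.1] [292.6 150. ] [18.  18.3] [ 0.4 -0.1] mm
d [331.2 146.9] [330.5 147.5] [22.9 23.1] [-1.2  1.5] mm
```

View pics/t13.png

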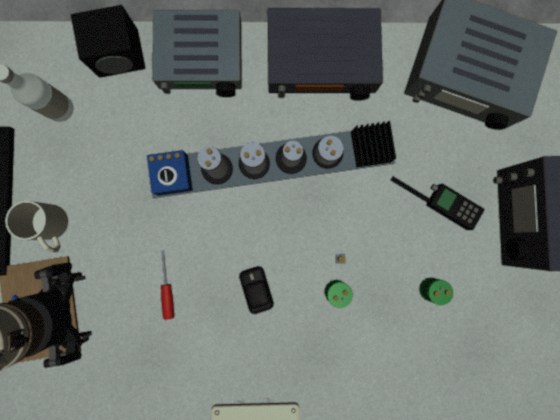

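View pics/s13.png

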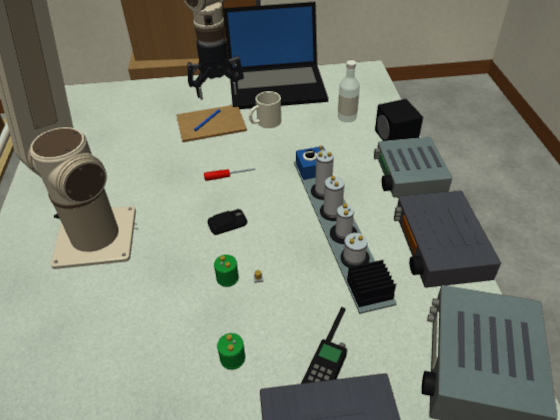

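Both views show the four cans upright in order a (208,157), b (252,154), c (293,150), d (331,147), from the blue box to the fins, with the arm clear. The measured offsets are about 2 mm or less.

```bash
python3 -c "
from workcell import ticket
print(ticket.sign_off())"
```

```text
the job is handed in; nothing more can be done
None
```

All four filter cans stand on their seats in order of height, the tallest beside the blue switch box and the shortest beside the dummy load. I picked and placed them one at a time in the order d, c, b, a. Each was released once the wrist force showed it was down on its seat.

**Last checks:** The final top view put all four can axes within about 2 mm of their seat centres, against a limit of 13 mm. Both cameras show all of them upright, with the gripper open and well clear. The job was handed in at about 36 s; sign-off gives no verdict. No check failed or disagreed.

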